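# Drive out a scroll saw's seized lever pin

## Task

The quick-release lever of the scroll-saw arm in the vise is held by a seized pivot pin. With the drift punch that fits the bore, feel for the bore on the side away from the robot and push the pin through, steadily and never pressing harder than about 25 N, until the punch's shoulder meets the bracket and the lever is free. Lay the drift back in a free notch of its wooden rest, then lift the lever out and set it down in the steel parts tray, leaving the other tools where they lie.

Things in the scene. Friction and masses are not known exactly. Their poses are not given: they have to be found in the camera images.
- saw_arm: the scroll saw's upper arm, a blue-grey cast bar 44 mm wide (x), 345 mm long, clamped in a drill-press vise (fixed, rigid). Origin on the bench straight below the nominal pivot; z up, +x away from the robot, +y along the bar to the vise. Bar top 75 mm above the bench
- pivot (a point): nominal pivot, 89 mm above the bench, axes as saw_arm. Around it a dark clevis bracket on the bar: two cheeks 36 mm long (y), 28 mm high, from 8.5 to 22 mm either side in x, with a 9 mm bore along x at this height. The bracket is screwed down through slotted feet: its bore lies up to 6 mm either way in y of this point, unknown beforehand; feel for it with the drift
- pin (a joint): travel (m) of the seized pivot pin along -x of saw_arm, 0 to 3 mm at the start. 8 mm thick, 39 mm long, with a low 13 mm head outside the robot-side cheek; at 0 its plain end lies 5 mm down the far cheek's bore (x = +17 mm). Needs a steady push of 10 to 15 N and stays put. Clear of slot and lever from 26 mm (leave it so in the near cheek); 27.5 mm when the drift's shoulder meets the cheek
- drift_grip (a point): the drift that fits the bore: dark octagonal steel body 12 mm across and 95 mm long, this point at its middle, x along it; at -x a bright round nose 7.5 mm thick, 32.5 mm long, its flat tip 80 mm from this point. 120 g. Starts in any of the rest's three notches, lying along the rest's x, nose to its -x (the robot), 36 mm above the bench
- drift: the same drift; origin under the middle of its body, 6 mm below drift_grip
- rest: wooden punch rest (fixed), 100 by 168 mm; origin under its centre, z up. Two cross rails, 12 mm thick, at x = -31 and +31 mm carry three notches 16 mm wide at y = -56, 0 and +56 mm, their floor 30 mm and the wood beside them 38 mm above the bench; between the rails the base is 10 mm high
- drift_big_grip (a point): middle of a like punch with an 11 mm nose, too thick for the bore; in another notch, leave it
- chisel_grip (a point): middle of a cold chisel with a flat 18 mm edge, in the remaining notch; leave it
- lever_grip (a point): middle of the straight grip of the quick-release lever (aluminium, about 120 g): grip 14 mm wide (x), 12 mm high, 50 mm long (y), 35 mm above the lever's underside, 110 mm above the bench at the start. The eye, 58 mm along its -y, is 34 by 28 mm, 14 mm thick, slotted 22 (y) by 10 mm for the pin, in the 17 mm gap of the cheeks; the foot, 48 mm along +y, rests on the bar
- lever: the same lever; origin under its eye, y towards its foot
- tray: flat steel parts tray (fixed), 140 (x) by 180 mm (y), lip 14 mm high, floor 3 mm thick; origin under its centre
- hammer_grip (a point): a hammer at the back of the bench, leave it
- screwdriver: a black-handled screwdriver, leave it
- wrench: a small steel spanner beyond the rest, leave it
- oil_can: a can 52 mm thick and 170 mm tall, leave it
- jar: a glass jar 60 mm thick and 75 mm tall, leave it
Mind the look-alikes: they are no part of the job. Of the things that look like the lever, the middle-sized one is meant.

How it is judged:
By the outcome, as a careful person would: the job done as asked, in the order asked, and still so for the second after the job is handed in, with the robot touching nothing.
It also fails if it takes over 72 s, if anything falls off the work surface, if the arm or the gripper's body presses on something with over 40 N, if the wrist force passes 120 N, or if a joint passes its speed limit or range.

## Robot

A 6-joint arm with a two-finger parallel gripper is mounted at the origin on the work surface. World frame = base frame: x ahead of the robot, y to its left, z up, the work surface at z = 0. Lengths are in m, angles in rad, forces in N, time in s.
With the tool pointing down it reaches from about 0.25 to 0.775 m from the base axis. Payload 4 kg.
Tool frame: the origin (TCP) lies at the very end of the fingers, on their centre line; the grasp point (between the pads) lies 19 mm behind it; z points along the fingers, y is the direction in which the jaws open and shut (so a half turn about z gives the same grasp; the last joint's range is limited). The gripper opens to 94 mm and grips with 3 to 60 N. Pads are 16 mm wide; open, the fingers measure 119 mm over their backs; the gripper's body (75 mm by 177 mm) begins 78 mm behind the grasp point.
Start: joints at [-1.226, 0.087, 1.371, -0, 1.684, -0.103], TCP at [0.238, -0.496, 0.181] pointing down, gripper open.
Joint ranges: [-3.1, 3.1], [-0.76, 2.03], [0.27, 2.55], [-1.08, 4.22], [0.17, 2.65], [-2.57, 2.57]. Speed limits (rad/s): [2.79, 2.79, 3.14, 3.14, 3.14, 3.14].

## Interface

Orientations are given as [roll, pitch, yaw] about the fixed x, y, z axes, in that order (R = Rz(yaw) Ry(pitch) Rx(roll)).
In Python, from bench import robot, cams, models gives the robot as it stands.
- The arm moves only by the tool step_arm, never from a script. Its argument "series" is a list of rows, each a list of 5 numbers: the gripper command: -1 is shut, 1 is fully open, values between are in proportion, then the shift along the tool's x, y, z in mm, then the turn about the tool's z in degrees. A call has 1 to 20 rows; each row is the pose to reach, as a shift and turn from the pose commanded when the call began, along the tool's axes at that moment; what a row does not reach only later rows make up. A row lasts 1/8 s, in which the tool goes at most 62.5 mm and 10.7 degrees, less where a joint would pass 70% of its speed; a pose out of reach is approached as far as the arm can. A call with a gripper value outside its range is refused whole. The fingers move at their own pace and stop on an object; the grip force is fixed at half the most. Time passes only in rows, so rows that repeat a pose let the fingers close. It gives the time, the measured TCP pose, the force and the opening at its end, in the units of the state.
- robot.get_obs(): the state, without advancing time (a new reading comes with each control period).
- cams.snapshot(name): name is "scene" or "top" or "wrist"; returns a dict with "pixels" (400x640x3 uint8, red, green, blue), "fov_y" (degrees; the focal length in pixels is half the picture's height over the tangent of half this angle, whatever the lens; pixels are square), "cx", "cy" (the principal point, pixels), "R" (3x3) and "t" (3): a world point X has camera coordinates R X + t. Camera axes: x right, y down, z forward; pixel columns grow to the right and rows downward; lengths in m; the calibration is good to about 2 mm. The wrist camera is an equidistant fisheye: a pixel r from the principal point sees the ray r / f radians off the axis. A picture is of the moment at which its call begins. There is no depth.
- robot.close_job(): hands the job in, once; it reports no verdict.
Trained networks look in a picture, given as the dict that the camera call returned (one of the last four; its "shot" number tells which), for a name from the list of things; names that differ only in an ending like _2 or _b are one class to them, and where a whole thing is asked for, a point or a joint stands for the part that bears it (a point fixed in the world has none). Each returns a list of dicts, best first, with "p" (0 to 1); they miss things now and then, are a little off and sometimes report something else, mostly with a low value. They report only what shows in the picture. A call takes as long as a camera call. They do not tell look-alikes from the thing itself.
- models.find_in(picture, label): "position" ([x, y, z] in m, in world coordinates, good to about 4 mm: the middle of the surface that is visible of it).
- models.pinpoint(picture, label): "position" ([x, y, z] in m, in world coordinates, good to about 4 mm: a listed point, or the origin of a listed thing).
The state is a dict: "time": time; "joint_positions": joint angles; "qvel": joint speeds; "joint_torque": joint torques, N m; "tool_pos": TCP position; "ee_rot": TCP orientation; "wrist_force": force on the tool from outside, world axes, zero at the start; "wrist_torque": the same for the moment, N m; "width": finger opening in m.
Only numpy, scipy, OpenCV 4.12 (cv2) and the standard library are available. Lean on these libraries where they do the work, as an engineer would, in place of code of your own. Each camera call takes 0.05 s, during which the arm holds its last target. There are 200 camera calls.

## Working session

There is one attempt and no reset: what is moved stays moved. The work goes in short steps, Python scripts to look and compute and a tool call to move; the robot and the scene stay as the last step left them, time stands still between calls to the robot, and variables do not carry over. Pictures are saved under pics/ and viewed, about 8 in all and at most 12, crops included, and the job is handed in when it is done.

Besides the shell and the picture viewer there is one more tool, called after ">>>" as name(argument=value, ...) on one line, values as JSON. step_arm: Moves the arm, as the interface text tells. Its arguments: {"type":"object","properties":{"series":{"type":"array","items":{"type":"array","items":{"type":"number"}}}},"required":["series"]}

```bash
mkdir -p pics; ls; cat > h.py <<'E'
import numpy as np, cv2
from bench import robot, cams, models
def save(s,n,crop=None,k=1):
    im=s["pixels"][:,:,::-1]
    if crop: im=im[crop[1]:crop[3],crop[0]:crop[2]]
    cv2.imwrite("pics/"+n,cv2.resize(im,None,fx=k,fy=k,interpolation=cv2.INTER_CUBIC))
def f(s): return s["pixels"].shape[0]/2/np.tan(np.radians(s["fov_y"])/2)
def proj(s,X):
    c=np.array(s["R"])@np.array(X)+s["t"]; return c[0]/c[2]*f(s)+s["cx"],c[1]/c[2]*f(s)+s["cy"]
def ray(s,u,v,z):
    d=np.array(s["R"]).T@np.array([(u-s["cx"])/f(s),(v-s["cy"])/f(s),1]); o=-np.array(s["R"]).T@np.array(s["t"])
    return o+d*(z-o[2])/d[2]
E
python3 - <<'E'
from h import *
for n in("top","scene"):
    s=cams.snapshot(n); save(s,n+"0.png"); print(n,s["fov_y"],-np.array(s["R"]).T@s["t"])
    for l in["saw_arm","pivot","drift_grip","drift","rest","drift_big_grip","chisel_grip","lever_grip","lever","tray","oil_can","jar"]:
        for r in models.pinpoint(s,l)[:3]: print(l,np.round(r["position"],4),round(r["p"],2),np.round(proj(s,r["position"])))
print(robot.get_obs())
E
```

```text
pics
top 55.7560109286554 [0.43948883 0.00246479 1.12571709]
saw_arm [ 0.4901  0.1118 -0.001 ] 0.56 [285. 240.]
pivot [0.4882 0.1112 0.0944] 0.92 [282. 239.]
pivot [ 0.5293 -0.2648  0.0352] 0.65 [414. 225.]
drift_grip [ 0.5251 -0.379   0.0337] 0.62 [453. 226.]
drift [ 0.5261 -0.3807  0.0254] 0.77 [453. 226.]
drift [7.540e-01 1.943e-01 1.000e-04] 0.16 [258. 154.]
rest [ 0.5259 -0.3238 -0.0006] 0.83 [431. 227.]
drift_big_grip [ 0.5299 -0.264   0.0358] 0.62 [414. 225.]
chisel_grip [ 0.5271 -0.322   0.0411] 0.72 [434. 225.]
lever_grip [ 0.343  -0.0606  0.0477] 0.67 [345. 292.]
lever_grip [0.4855 0.1751 0.108 ] 0.64 [257. 240.]
lever_grip [0.6282 0.1284 0.028 ] 0.41 [278. 193.]
lever [0.5876 0.1325 0.0017] 0.71 [278. 208.]
lever [ 0.3862 -0.0056 -0.0018] 0.67 [325. 275.]
lever [0.4894 0.1105 0.0728] 0.59 [283. 239.]
tray [ 0.5527 -0.1034  0.0018] 0.89 [357. 219.]
oil_can [ 0.6847  0.3577 -0.0031] 0.88 [204. 177.]
jar [0.7531 0.1936 0.0013] 0.59 [258. 154.]
jar [ 0.5267 -0.3771  0.0336] 0.16 [453. 225.]
scene 55.05868091542906 [ 0.90070066 -0.26437672  0.82669423]
saw_arm [ 0.488   0.1154 
[... 860 characters left out ...]
1964 0.0029] 0.91 [420. 214.]
{'time': 1.3, 'joint_positions': array([-1.22610086e+00,  8.72016759e-02,  1.37069519e+00, -2.87346754e-06,
        1.68358881e+00, -1.03082777e-01]), 'qvel': array([ 0.00203666, -0.00069515,  0.00019503, -0.0008324 , -0.00065208,
        0.00127667]), 'joint_torque': array([-3.57242880e-04, -3.40036297e+01, -3.02597415e+01,  7.16233626e-02,
        2.38553958e-02,  5.52159971e-07]), 'tool_pos': array([ 0.23814267, -0.4958    ,  0.1805074 ]), 'ee_rot': array([3.14148654e+00, 1.38477846e-05, 4.47777917e-01]), 'wrist_force': array([-0.24014399, -0.15810161, -0.07445281]), 'wrist_torque': array([-0.01475188, -0.00793152,  0.01861434]), 'width': 0.09404559949114402}
```

```bash
python3 - <<'E'
from h import *
a=cv2.imread("pics/top0.png")[130:320,180:500]; cv2.imwrite("pics/t.png",cv2.resize(a,None,fx=2.5,fy=2.5,interpolation=cv2.INTER_CUBIC))
a=cv2.imread("pics/scene0.png")[90:360,120:440]; cv2.imwrite("pics/s.png",cv2.resize(a,None,fx=2.2,fy=2.2,interpolation=cv2.INTER_CUBIC))
E
```

```text
(no output)
```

View pics/t.png

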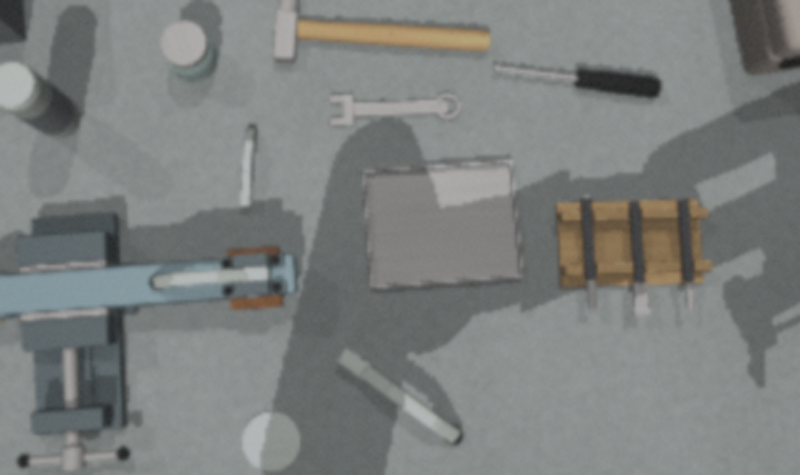

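View pics/s.png

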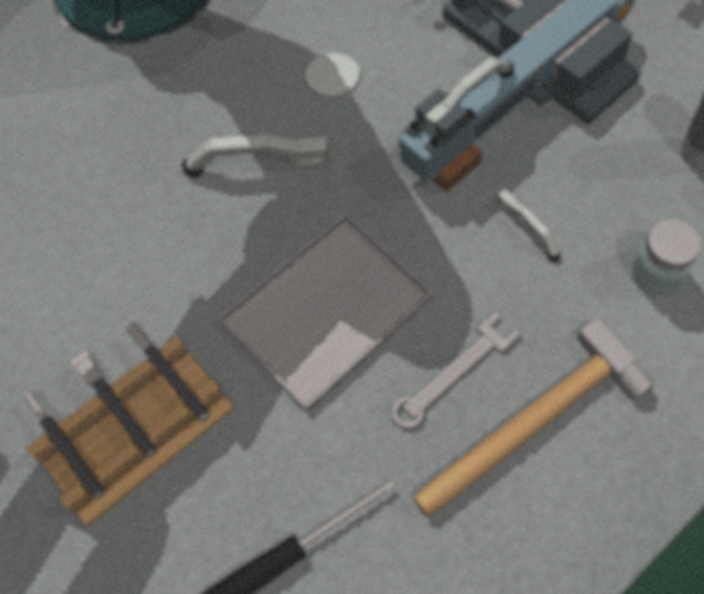

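The top view (crop) shows the rest at right: thin drift at about (686,250), chisel at (637,250), big punch at (588,250). The tray is in the middle, and the bar, bracket and middle-sized lever are at left (255,275). The big look-alike is at (400,395) and the small one at (248,165). The scene view agrees. I'll move over the rest for a wrist view.

```bash
cat >> h.py <<'E'
def row(p,yaw):
    """shift (mm) in tool axes and turn (deg) from present pose to world p, yaw(deg)"""
    o=robot.get_obs(); y0=o["ee_rot"][2]; d=np.array(p)-o["tool_pos"]; c,s=np.cos(y0),np.sin(y0)
    t=(np.degrees(y0)-yaw+180)%360-180
    return np.round([1e3*(d[0]*c+d[1]*s),1e3*(d[0]*s-d[1]*c),-1e3*d[2],t],1)
def fproj(s,X):
    c=np.array(s["R"])@np.array(X)+s["t"]; th=np.arctan2(np.hypot(c[0],c[1]),c[2]); a=np.arctan2(c[1],c[0]); r=th*f(s)
    return s["cx"]+r*np.cos(a),s["cy"]+r*np.sin(a)
def fray(s,u,v,z):
    x,y=u-s["cx"],v-s["cy"]; r=np.hypot(x,y)+1e-9; th=r/f(s)
    d=np.array(s["R"]).T@np.array([x/r*np.sin(th),y/r*np.sin(th),np.cos(th)]); o=-np.array(s["R"]).T@np.array(s["t"])
    return o+d*(z-o[2])/d[2]
E
python3 - <<'E'
from h import *
print(row([0.53,-0.35,0.22],3))
s=cams.snapshot("wrist");print(s["fov_y"],s["cx"],s["cy"],-np.array(s["R"]).T@s["t"],np.round(s["R"],3))
E
```

```text
[326.2  -5.1 -39.5  22.7]
65.70646984690485 320.90485587108486 203.87571734105515 [ 0.30964098 -0.46108759  0.38471094] [[ 0.432 -0.902 -0.   ]
 [-0.867 -0.416  0.273]
 [-0.247 -0.118 -0.962]]
```

>>> step_arm(series=[[-0.1, 55, -1, -7, 6], [-0.1, 110, -2, -14, 12], [-0.1, 165, -3, -21, 18], [-0.1, 220, -4, -28, 22.7], [-0.1, 275, -5, -35, 22.7], [-0.1, 326, -5, -39.5, 22.7], [-0.1, 326, -5, -39.5, 22.7], [-0.1, 326, -5, -39.5, 22.7], [-0.1, 326, -5, -39.5, 22.7]])

```text
time: 2.48
tool_pos: [0.5287, -0.351, 0.22]
ee_rot: [3.141, 0.0, 0.05]
wrist_force: [-0.2, 0.1, -0.3]
width: 0.0419
```

```bash
python3 - <<'E'
from h import *
s=cams.snapshot("wrist"); save(s,"w1.png"); np.save("w1.npy",s,allow_pickle=True)
for l in["drift_grip","drift_big_grip","chisel_grip","rest","drift"]:
    for r in models.pinpoint(s,l)[:3]: print(l,np.round(r["position"],4),round(r["p"],2),np.round(fproj(s,r["position"])))
o=robot.get_obs();print(o["time"],o["tool_pos"],o["ee_rot"],o["width"])
E
```

```text
drift_grip [ 0.5259 -0.3783  0.0384] 0.75 [343. 184.]
drift_grip [ 0.5275 -0.3248  0.0009] 0.44 [302. 175.]
drift_grip [0.4882 0.1138 0.0012] 0.34 [ 67. 192.]
drift_big_grip [ 0.5261 -0.2699  0.0354] 0.86 [259. 180.]
drift_big_grip [ 0.7274 -0.268   0.0036] 0.37 [267.  31.]
chisel_grip [ 0.5236 -0.3217  0.0339] 0.98 [298. 183.]
rest [ 0.5269 -0.3273  0.0006] 0.7 [304. 176.]
drift [ 0.5223 -0.3804  0.0297] 0.73 [343. 185.]
2.775 [ 0.52929761 -0.35059858  0.22017165] [ 3.14136971e+00 -1.39179012e-04  5.05791556e-02] 0.042092998482534415
```

View pics/w1.png

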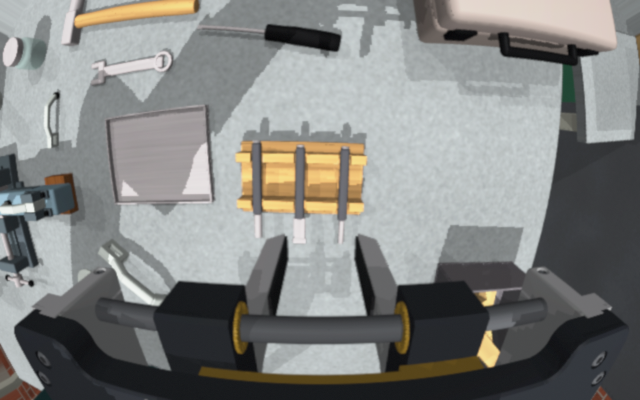

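The wrist view shows the thin-nosed drift on the right, tail (345,149) to nose tip (341,241). The chisel is in the middle and the 11 mm nose at left (258,230). Next I segment the dark body to get its axis.

```bash
cat > seg.py <<'E'
from h import *
s=np.load("w1.npy",allow_pickle=True).item(); im=s["pixels"].astype(int)
for name,(u0,u1) in dict(drift=(331,357),chisel=(288,312),big=(246,270)).items():
    sub=im[140:250,u0:u1]; m=((sub.max(2)<95)&(sub.max(2)-sub.min(2)<25)).astype(np.uint8)
    n,lab,st,_=cv2.connectedComponentsWithStats(m); k=1+np.argmax(st[1:,4]); v,u=np.nonzero(lab==k)
    P=np.array([fray(s,a+u0,b+140,0.040)[:2] for a,b in zip(u,v)])
    c=P.mean(0); w,V=np.linalg.eigh(np.cov(P.T)); d=V[:,1]*np.sign(V[0,1]); t=(P-c)@d; q=(P-c)@V[:,0]
    print(name,len(P),c,"mid",c+d*(t.max()+t.min())/2,"yaw",np.degrees(np.arctan2(d[1],d[0])),"len",np.ptp(t),"wid",q.std()*3.46)
E
python3 seg.py
```

```text
drift 14 [ 0.44551727 -0.40203637] mid [ 0.4461035  -0.40199822] yaw 3.72325861967582 len 0.01769673499262403 wid 0.0011207560126527906
chisel 21 [ 0.54194846 -0.32761495] mid [ 0.5405715  -0.32761853] yaw 0.14902657262178357 len 0.02045767507280699 wid 0.0015324706040403893
big 113 [ 0.53409054 -0.27216747] mid [ 0.52968562 -0.27227572] yaw 1.4077061291204371 len 0.0890363270233123 wid 0.0021996277630587312
```

```bash
sed -i 's/<95)&(sub.max(2)-sub.min(2)<25)/<135)\&(sub.max(2)-sub.min(2)<30)/' seg.py; python3 seg.py; python3 -c "
import numpy as np
s=np.load('w1.npy',allow_pickle=True).item()['pixels']
for r in(160,180,200,235): print(s[r,334:356].tolist())"
```

```text
drift 605 [ 0.52571498 -0.37899474] mid [ 0.52507456 -0.37900454] yaw 0.8772847845218364 len 0.09414531064216708 wid 0.010934230388120556
chisel 621 [ 0.52459788 -0.32366746] mid [ 0.52513313 -0.32365305] yaw 1.5416554902663162 len 0.09145073493137308 wid 0.011858707768503526
big 622 [ 0.52888477 -0.26801882] mid [ 0.52937584 -0.2680087 ] yaw 1.1815432168470432 len 0.09706348552350695 wid 0.011539712196418606
[[246, 208, 128], [246, 208, 128], [246, 208, 128], [245, 210, 132], [240, 203, 129], [211, 167, 109], [133, 112, 90], [101, 98, 102], [106, 106, 113], [109, 109, 116], [109, 109, 116], [110, 109, 116], [108, 108, 115], [103, 103, 109], [120, 109, 101], [164, 135, 98], [180, 145, 94], [214, 174, 109], [241, 211, 132], [245, 219, 137], [246, 219, 137], [246, 218, 136]]
[[242, 200, 123], [240, 196, 121], [231, 183, 113], [221, 171, 107], [185, 144, 95], [133, 111, 90], [104, 100, 101], [106, 107, 113], [109, 110, 116], [110, 111, 117], [110, 110, 116], [108, 108, 114], [104, 104, 109], [108, 101, 99], [153, 123, 92], [210, 162, 104], [232, 185, 115], [236, 190, 118], [236, 190, 118], [236, 190, 118], [236, 190, 118], [236, 190, 117]]
[[139, 107, 67], [144, 111, 69], [145, 111, 70], [123, 97, 67], [100, 88, 79], [97, 95, 98], [105, 106, 110], [111, 112, 117], [111, 111, 117], [110, 111, 117], [108, 108, 115], [104, 104, 110], [97, 94, 96], [94, 81, 70], [110, 85, 58], [117, 89, 57], [116, 88, 55], [115, 88, 55], [116, 89, 55], [117, 90, 55], [120, 92, 57], [120, 92, 58]]
[[184, 191, 192], [171, 177, 178], [163, 169, 169], [158, 161, 162], [176, 173, 174], [208, 200, 201], [226, 220, 221], [226, 221, 221], [205, 198, 199], [175, 173, 174], [172, 176, 177], [184, 190, 189], [186, 193, 192], [184, 191, 191], [184, 191, 191], [186, 192, 192], [188, 193, 194], [187, 193, 194], [183, 190, 191], [182, 189, 189], [180, 187, 187], [170, 176, 176]]
```

```bash
python3 - <<'E'
from h import *
print(row([0.5255,-0.379,0.09],1.2),row([0.5255,-0.379,0.0175],1.2))
E
```

```text
[ -5.2  28.2 130.2   1.7] [ -5.2  28.2 202.7   1.7]
```

>>> step_arm(series=[[-0.1, -5, 28, 40, 1.7], [-0.1, -5, 28.2, 90, 1.7], [-0.1, -5, 28.2, 130, 1.7], [-0.1, -5, 28.2, 165, 1.7], [-0.1, -5, 28.2, 190, 1.7], [-0.1, -5, 28.2, 202.5, 1.7], [-0.1, -5, 28.2, 202.5, 1.7]])

```text
time: 3.65
tool_pos: [0.5258, -0.3783, 0.0168]
ee_rot: [-3.141, 0.001, 0.022]
wrist_force: [-0.1, 0.1, -0.3]
width: 0.0422
```

```bash
python3 - <<'E'
from h import *
o=robot.get_obs();print(o["time"],o["tool_pos"],np.degrees(o["ee_rot"]),o["wrist_force"],o["width"])
E
```

```text
3.65 [ 0.52583509 -0.37831986  0.01680691] [-1.79944161e+02  6.50270970e-02  1.24830846e+00] [-0.13554063  0.14512584 -0.31612818] 0.04217089025364018
```

>>> step_arm(series=[[-1, 0, 0, 0, 0], [-1, 0, 0, 0, 0], [-1, 0, 0, 0, 0], [-1, 0, 0, 0, 0], [-1, 0, 0, 0, 0], [-1, 0, 0, -5, 0], [-1, 0, 0, -40, 0], [-1, 0, 0, -100, 0], [-1, -20, -50, -150, -1], [-1, -45, -100, -185, -2], [-1, -70, -160, -185, -4], [-1, -95, -220, -185, -4], [-1, -120, -280, -185, -4], [-1, -130, -340, -185, -4], [-1, -130, -400, -185, -4], [-1, -130, -455, -185, -4], [-1, -130, -485, -185, -4], [-1, -130, -485, -185, -4], [-1, -130, -485, -185, -4]])

```text
time: 6.02
tool_pos: [0.3857, 0.103, 0.2027]
ee_rot: [3.141, -0.0, 0.092]
wrist_force: [0.6, -0.4, -0.1]
width: 0.0005
```

```bash
python3 - <<'E'
from h import *
s=cams.snapshot("wrist"); save(s,"w2.png"); np.save("w2.npy",s,allow_pickle=True)
for l in["pivot","saw_arm","lever","lever_grip","drift_grip","pin"]:
    for r in models.pinpoint(s,l)[:3]: print(l,np.round(r["position"],4),round(r["p"],2),np.round(fproj(s,r["position"])))
o=robot.get_obs();print(o["time"],o["tool_pos"],np.degrees(o["ee_rot"]),o["wrist_force"],o["width"])
E
```

```text
pivot [0.4881 0.1176 0.0892] 0.93 [316.  95.]
lever [5.883e-01 1.305e-01 5.000e-04] 0.88 [314.  26.]
lever [ 3.847e-01 -4.000e-04  1.000e-04] 0.7 [396. 186.]
lever [0.4875 0.1138 0.0703] 0.68 [320.  97.]
lever_grip [ 0.3423 -0.0606  0.0481] 0.81 [443. 230.]
lever_grip [0.4837 0.1736 0.1097] 0.75 [257.  94.]
drift_grip [ 0.5285 -0.383   0.0384] 0.88 [613. 134.]Traceback (most recent call last):
  File "<stdin>", line 4, in <module>
ValueError: it knows: chisel_grip, drift, drift_big_grip, drift_grip, hammer_grip, jar, lever, lever_grip, oil_can, pivot, rest, saw_arm, screwdriver, tray, wrench
```

View pics/w2.png

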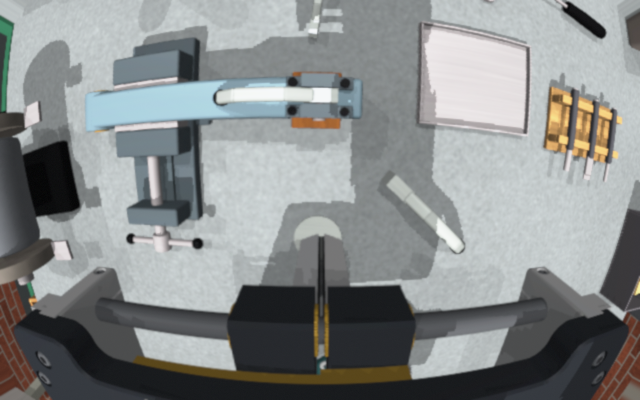

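The jaws are shut on nothing (width 0.5 mm) and the drift is still in its notch, so I lifted before the fingers had closed. I'll use this view anyway to measure the bracket and bar.

```bash
python3 - <<'E'
from h import *
s=np.load("w2.npy",allow_pickle=True).item()
save(s,"w2c.png",(270,55,375,140),7.5)
o=robot.get_obs();print(o["time"],o["tool_pos"],np.degrees(o["ee_rot"]),o["wrist_force"],o["width"])
E
```

```text
6.325 [0.3858565  0.10260208 0.2024635 ] [1.79990203e+02 1.69577688e-03 5.14025508e+00] [-0.72056547 -0.47867466 -0.44036241] 0.0003120365093688018
```

View pics/w2c.png

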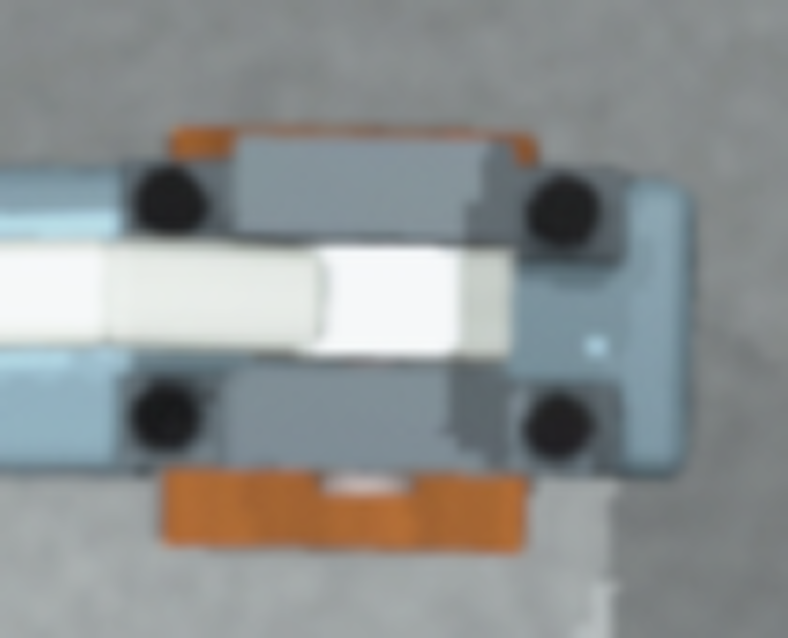

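The crop shows the pin head at (367,483) on the near side. The cheek left edges are at u≈222 (near) and u≈235 (far), and the bar end is at u≈690. I convert these with the calibration.

```bash
python3 - <<'E'
from h import *
s=np.load("w2.npy",allow_pickle=True).item(); im=s["pixels"].astype(int)
P=lambda u,v,z:fray(s,270+(u+.5)/7.5-.5,55+(v+.5)/7.5-.5,z)
# bar edges: blue mask columns
m=(im[:,:,2]-im[:,:,0]>22); up=[];lo=[]
for u in list(range(102,116))+list(range(205,285))+list(range(350,360)):
    v=np.nonzero(m[60:135,u])[0]
    if len(v)>8: up.append(fray(s,u,60+v[0]-.5,.075)); lo.append(fray(s,u,60+v[-1]+.5,.075))
def yawfit(L):
    L=np.array(L); 
    for _ in range(5):
        k=np.polyfit(L[:,1],L[:,0],1); r=L[:,0]-np.polyval(k,L[:,1]); L=L[abs(r)<max(.0015,1.5*r.std())]
    return k,len(L),r.std()
ku,nu,_=yawfit(up);kl,nl,_=yawfit(lo)
print("yaw up/lo",-np.degrees(np.arctan([ku[0],kl[0]])),nu,nl,"x centre at y=.115",(np.polyval(ku,.115)+np.polyval(kl,.115))/2,"width",np.polyval(ku,.115)-np.polyval(kl,.115))
for n,u,v,z in[("head",367,483,.0945),("headL",322,483,.0945),("headR",412,483,.0945),("nearL",222,420,.103),("farL",235,190,.103),("barend",690,320,.075),("farEdge",360,137,.103),("nearEdge",340,472,.103),("boltNL",165,417,.082),("boltNR",558,428,.082),("boltFL",172,202,.082),("boltFR",563,212,.082)]:
    print(n,np.round(P(u,v,z),4))
E
```

```text
yaw up/lo [3.52479684 4.18179639] 99 99 x centre at y=.115 0.486966346311676 width 0.04300895593722848
head [0.4637 0.1129 0.0945]
headL [0.4632 0.1188 0.0945]
headR [0.4643 0.1069 0.0945]
nearL [0.4704 0.1322 0.103 ]
farL [0.5008 0.1332 0.103 ]
barend [0.4917 0.0697 0.075 ]
farEdge [0.5091 0.1178 0.103 ]
nearEdge [0.4649 0.1164 0.103 ]
boltNL [0.4706 0.1416 0.082 ]
boltNR [0.4739 0.0874 0.082 ]
boltFL [0.5009 0.1433 0.082 ]
boltFR [0.5043 0.0896 0.082 ]
```

```bash
python3 - <<'E'
from h import *
print(row([0.5255,-0.351,0.22],1.2))
E
```

```text
[ 98.4 464.3 -17.5   3.9]
```

>>> step_arm(series=[[-0.1, 0, 55, -17.5, 2], [-0.1, 10, 115, -17.5, 3.9], [-0.1, 25, 175, -17.5, 3.9], [-0.1, 40, 235, -17.5, 3.9], [-0.1, 55, 295, -17.5, 3.9], [-0.1, 70, 355, -17.5, 3.9], [-0.1, 85, 415, -17.5, 3.9], [-0.1, 98.5, 464, -17.5, 3.9], [-0.1, 98.5, 464, -17.5, 3.9], [-0.1, 98.5, 464, -17.5, 3.9]])

```text
time: 7.58
tool_pos: [0.5258, -0.3495, 0.2196]
ee_rot: [-3.14, 0.001, 0.023]
wrist_force: [1.5, 0.3, -0.1]
width: 0.0424
```

```bash
python3 - <<'E'
from h import *
s=cams.snapshot("wrist"); save(s,"w3.png"); np.save("w1.npy",s,allow_pickle=True)
for r in models.pinpoint(s,"drift_grip")[:3]: print(np.round(r["position"],4),round(r["p"],2),np.round(fproj(s,r["position"])))
E
python3 seg.py; python3 - <<'E'
from h import *
o=robot.get_obs();print(o["time"],o["tool_pos"],o["width"],row([0.5255,-0.379,0.017],1.2))
E
```

```text
[ 0.5287 -0.3813  0.0388] 0.85 [346. 179.]
[0.4897 0.115  0.0696] 0.2 [ 43. 206.]
[0.4848 0.1725 0.106 ] 0.16 [ 12. 214.]
drift 609 [ 0.52569506 -0.37895938] mid [ 0.52504052 -0.37897208] yaw 1.1115641766239157 len 0.09246400121656234 wid 0.010889589111335118
chisel 630 [ 0.52382878 -0.3238794 ] mid [ 0.52380278 -0.3238802 ] yaw 1.765858386213728 len 0.09243571845502391 wid 0.01169795905802229
big 634 [ 0.52893702 -0.26793392] mid [ 0.52940311 -0.26792671] yaw 0.8872084764631051 len 0.09554588271877512 wid 0.011733124065465743
7.675 [ 0.52612997 -0.34861153  0.22084198] 0.04244077661856525 [-1.400e+00  3.040e+01  2.038e+02  2.000e-01]
```

>>> step_arm(series=[[-0.1, -1, 29.5, 50, 0], [-0.1, -1, 29.5, 100, 0], [-0.1, -1, 29.5, 150, 0], [-0.1, -1, 29.5, 185, 0], [-0.1, -1, 29.5, 203, 0], [-0.1, -1, 29.5, 203, 0], [-1, -1, 29.5, 203, 0], [-1, -1, 29.5, 203, 0], [-1, -1, 29.5, 203, 0], [-1, -1, 29.5, 203, 0], [-1, -1, 29.5, 203, 0], [-1, -1, 29.5, 203, 0], [-1, -1, 29.5, 203, 0]])

```text
time: 9.3
tool_pos: [0.5261, -0.3792, 0.0173]
ee_rot: [3.141, -0.0, 0.024]
wrist_force: [-0.1, 0.6, 1.9]
width: 0.0011
```

```bash
python3 - <<'E'
from h import *
s=cams.snapshot("scene"); save(s,"s4.png",(110,180,310,330),4)
o=robot.get_obs();print(o)
E
```

```text
{'time': 9.35, 'joint_positions': array([-7.11874524e-01,  3.82197345e-01,  1.34276789e+00, -6.63345556e-05,
        1.41601762e+00,  8.35263935e-01]), 'qvel': array([-0.00195168,  0.00105309,  0.00076058,  0.00014861,  0.00130546,
        0.00012766]), 'joint_torque': array([ 2.63545266e-02, -4.32097220e+01, -2.76236683e+01,  8.15701322e-02,
       -1.03167517e-01, -1.11192828e-04]), 'tool_pos': array([ 0.52614306, -0.37923011,  0.01731414]), 'ee_rot': array([ 3.14113489e+00, -4.08163568e-04,  2.36681676e-02]), 'wrist_force': array([-0.93298704, -0.88439069,  2.46102287]), 'wrist_torque': array([0.04282079, 0.08909923, 0.00667652]), 'width': 0.0005336004053204058}
```

View pics/s4.png

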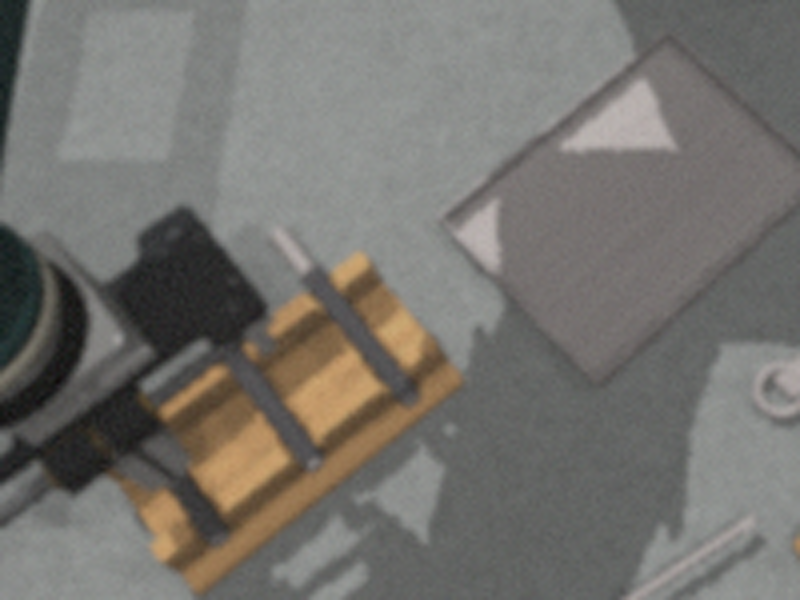

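```bash
python3 - <<'E'
from h import *
s=cams.snapshot("wrist"); save(s,"w5.png",(230,120,430,270),4)
E
```

```text
(no output)
```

View pics/w5.png

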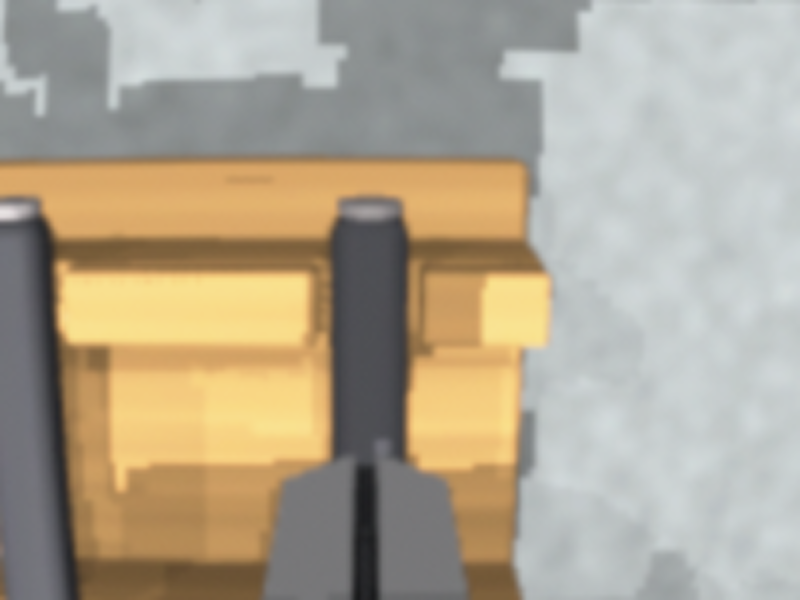

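```bash
python3 - <<'E'
from h import *
s=cams.snapshot("wrist")
for z in(.017,.036,.045,.06,.08):
    for x in(.526,.534): print(z,x,[np.round((np.array(fproj(s,[x,-.379+dy,z]))-[230,120])*4) for dy in(-.012,0,.012)])
print(-np.array(s["R"]).T@s["t"])
print((np.array(fproj(s,[.5727,-.378,.042]))-[230,120])*4)
E
```

```text
0.017 0.526 [array([432., 453.]), array([364., 452.]), array([297., 450.])]
0.017 0.534 [array([434., 410.]), array([365., 409.]), array([297., 408.])]
0.036 0.526 [array([438., 495.]), array([364., 494.]), array([291., 492.])]
0.036 0.534 [array([440., 449.]), array([366., 448.]), array([291., 446.])]
0.045 0.526 [array([441., 518.]), array([365., 517.]), array([288., 515.])]
0.045 0.534 [array([444., 471.]), array([366., 469.]), array([288., 467.])]
0.06 0.526 [array([447., 560.]), array([365., 559.]), array([282., 557.])]
0.06 0.534 [array([450., 510.]), array([366., 509.]), array([282., 507.])]
0.08 0.526 [array([457., 627.]), array([365., 626.]), array([272., 624.])]
0.08 0.534 [array([460., 573.]), array([366., 572.]), array([272., 569.])]
[ 0.60538539 -0.37704221  0.22157834]
[364.96666132 216.11951331]
```

```bash
python3 - <<'E'
from h import *
s=np.load("w1.npy",allow_pickle=True).item(); c=[.5258,-.349]
for z in(.2197,.235,.245,.255):
    for dx in(-.008,.008): print(z,dx,[np.round(fproj(s,[c[0]+dx,c[1]+dy,z])) for dy in(-.0337,-.0212,.0212,.0337)])
im=s["pixels"]; 
for v in range(215,262,4): print(v,im[v,255:300:3].mean(1).astype(int))
E
```

```text
0.2197 -0.008 [array([367., 244.]), array([350., 244.]), array([291., 243.]), array([274., 242.])]
0.2197 0.008 [array([369., 223.]), array([351., 223.]), array([291., 222.]), array([273., 221.])]
0.235 -0.008 [array([370., 253.]), array([352., 253.]), array([289., 252.]), array([270., 251.])]
0.235 0.008 [array([372., 231.]), array([353., 231.]), array([288., 229.]), array([270., 229.])]
0.245 -0.008 [array([373., 259.]), array([353., 259.]), array([287., 258.]), array([268., 257.])]
0.245 0.008 [array([375., 237.]), array([355., 236.]), array([287., 235.]), array([267., 234.])]
0.255 -0.008 [array([375., 267.]), array([355., 267.]), array([286., 265.]), array([266., 264.])]
0.255 0.008 [array([377., 243.]), array([357., 243.]), array([285., 241.]), array([264., 240.])]
215 [185 211 187 154 195 196 195 192 184 182 186 198 199 197 123]
219 [190 226 207 144 186 192 198 189 185 184 195 203 203 200 225]
223 [202 226 211 144 188 200 201 198 189 181 186 201 202 196 227]
227 [193 224 215 149 185 196 191 190 182 183 189 193 196 198 227]
231 [200 222 218 142 190 198 197 192 184 187 188 201 203 197 225]
235 [195 217 219 146 185 197 199 184 141 121 153 197 195 198 222]
239 [202 196 200 192 145 121 116 115 114 106  32 180 199 190 232]
243 [197 202 205 164 115 115 115 115 114  86  21 150 194 200 186]
247 [198 198 189 118 115 114 115 115 112  47  20 138 189 195 199]
251 [199 193 136 115 115 115 115 115  98  24  16 125 186 199 200]
255 [197 176 116 115 115 115 115 114  65  18  18 125 194 201 197]
259 [175 129 114 114 115 114 115 109  34  16  15 116 181 186 183]
```

Both wrist views put the real fingertips about 25 mm above the reported TCP, so the jaws closed on top of the drift. I'll open, go about 22 mm lower with care, and close again.

>>> step_arm(series=[[-0.1, 0, 0, -4, 0], [-0.1, 0, 0, -4, 0], [-0.1, 0, 0, -4, 0], [-0.1, 0, 0, -4, 0], [-0.1, 0, 0, -4, 0], [-0.1, 0, 0, 4, 0], [-0.1, 0, 0, 10, 0], [-0.1, 0, 0, 15, 0], [-0.1, 0, 0, 18, 0], [-0.1, 0, 0, 21, 0], [-0.1, 0, 0, 21, 0]])

```text
time: 10.82
tool_pos: [0.5259, -0.379, -0.0043]
ee_rot: [-3.141, 0.0, 0.024]
wrist_force: [-0.4, -0.9, 0.1]
width: 0.0423
```

>>> step_arm(series=[[-1, 0, 0, 0, 0], [-1, 0, 0, 0, 0], [-1, 0, 0, 0, 0], [-1, 0, 0, 0, 0], [-1, 0, 0, 0, 0], [-1, 0, 0, 0, 0]])

```text
time: 11.58
tool_pos: [0.5261, -0.3792, -0.0039]
ee_rot: [3.141, -0.0, 0.024]
wrist_force: [0.1, -0.9, 0.8]
width: 0.0117
```

```bash
python3 - <<'E'
from h import *
for i in range(2):
    s=cams.snapshot("wrist"); o=robot.get_obs();print(o["time"],o["tool_pos"],np.degrees(o["ee_rot"]),o["wrist_force"],o["width"])
save(s,"w6.png",(230,120,430,270),4)
E
```

```text
11.625 [ 0.52608394 -0.37920661 -0.00382283] [ 1.79978263e+02 -1.54578258e-02  1.35662254e+00] [ 0.81335462 -0.49107504  0.08368815] 0.01184485921842028
11.675 [ 0.52608898 -0.37921246 -0.00381269] [ 1.79975855e+02 -1.57431266e-02  1.35660689e+00] [ 0.34822233 -0.34134636  0.55630413] 0.01199040687649505
```

View pics/w6.png

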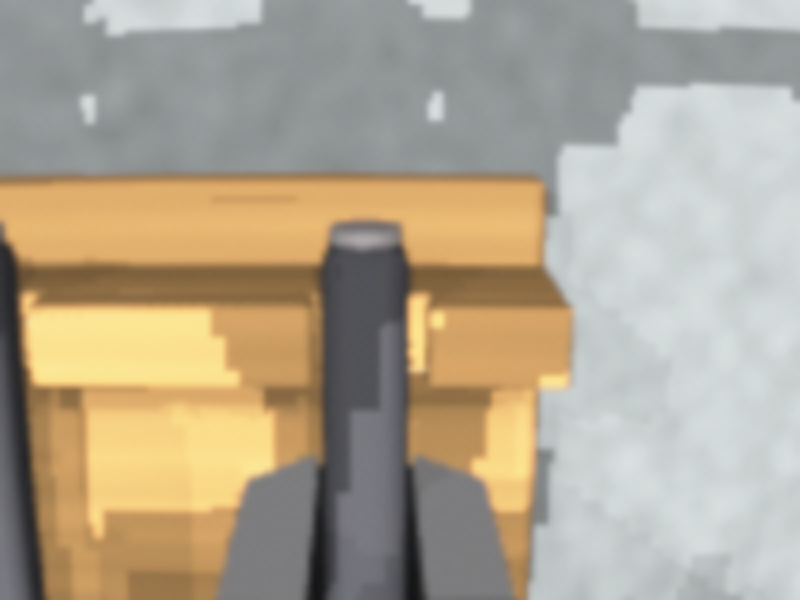

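Drift held (12 mm). Its axis is 39.8 mm above the reported TCP, so the bore height needs TCP z = 0.0492.

```bash
python3 - <<'E'
from h import *
print(row([0.615,0.1230,0.14],3.8),row([0.615,0.1230,0.0492],3.8))
E
```

```text
[ 100.8 -500.  -143.8   -2.4] [ 100.8 -500.   -53.    -2.4]
```

>>> step_arm(series=[[-1, 0, 0, -4, 0], [-1, 0, 0, -15, 0], [-1, 0, 0, -50, 0], [-1, 0, 0, -100, 0], [-1, 20, -30, -143.8, -2.4], [-1, 40, -80, -143.8, -2.4], [-1, 60, -140, -143.8, -2.4], [-1, 80, -200, -143.8, -2.4], [-1, 100.8, -255, -143.8, -2.4], [-1, 100.8, -315, -143.8, -2.4], [-1, 100.8, -375, -143.8, -2.4], [-1, 100.8, -430, -143.8, -2.4], [-1, 100.8, -475, -143.8, -2.4], [-1, 100.8, -500, -143.8, -2.4], [-1, 100.8, -500, -143.8, -2.4], [-1, 100.8, -500, -110, -2.4], [-1, 100.8, -500, -75, -2.4], [-1, 100.8, -500, -53, -2.4], [-1, 100.8, -500, -53, -2.4], [-1, 100.8, -500, -53, -2.4]])

```text
time: 14.18
tool_pos: [0.6159, 0.1224, 0.0505]
ee_rot: [3.141, -0.002, 0.065]
wrist_force: [0.2, -0.3, -0.6]
width: 0.0117
```

```bash
cat > o.py <<'E'
from h import *
a=[];
for i in range(2):
    s=cams.snapshot("wrist"); o=robot.get_obs(); p=o["tool_pos"]; t=np.radians(3.8); d=p[:2]-[.487,.1147]
    print(round(o["time"],2),p.round(4),"sawarm x,y mm",(1e3*np.array([d[0]*np.cos(t)+d[1]*np.sin(t),-d[0]*np.sin(t)+d[1]*np.cos(t)])).round(1),"yaw",np.degrees(o["ee_rot"])[2].round(2),o["wrist_force"].round(1),o["wrist_torque"].round(2),round(o["width"],4))
E
python3 o.py
```

```text
14.22 [0.6163 0.1226 0.051 ] sawarm x,y mm [129.5  -0.7] yaw 3.71 [-0.4 -0.2 -0.4] [ 0.01  0.02 -0.  ] 0.0119
14.28 [0.6163 0.1228 0.0511] sawarm x,y mm [129.6  -0.5] yaw 3.73 [ 0.5  0.7 -1.1] [ 0.    0.02 -0.  ] 0.0114
```

>>> step_arm(series=[[-1, -10, -0.6, 1.8, 0], [-1, -20, -0.6, 1.8, 0], [-1, -22, -0.6, 1.8, 0], [-1, -24, -0.6, 1.8, 0], [-1, -24, -0.6, 1.8, 0]])

```text
time: 14.9
tool_pos: [0.5909, 0.1222, 0.0473]
ee_rot: [3.141, -0.0, 0.066]
wrist_force: [0.2, -0.3, -1.6]
width: 0.0114
```

```bash
python3 o.py
```

```text
14.95 [0.591  0.1222 0.0472] sawarm x,y mm [104.3   0.6] yaw 3.76 [ 0.1 -0.1 -0.4] [ 0.05 -0.01  0.02] 0.0118
15.0 [0.5911 0.1222 0.0472] sawarm x,y mm [104.4   0.6] yaw 3.76 [-0.  -0.6 -0.6] [-0.02 -0.   -0.03] 0.0117
```

>>> step_arm(series=[[-1, 0, 0, -2, 0], [-1, 0, 0, -2, 0]])

```text
time: 15.25
tool_pos: [0.5912, 0.1222, 0.0494]
ee_rot: [3.141, -0.001, 0.066]
wrist_force: [0.5, 0.2, -0.8]
width: 0.0115
```

```bash
python3 o.py
```

```text
15.3 [0.5912 0.1222 0.0493] sawarm x,y mm [104.4   0.6] yaw 3.75 [ 0.2  0.  -1.9] [ 0.06 -0.01 -0.03] 0.0122
15.35 [0.5911 0.1222 0.0492] sawarm x,y mm [104.3   0.6] yaw 3.75 [ 0.1 -0.2 -1.6] [ 0.04  0.04 -0.03] 0.0118
```

>>> step_arm(series=[[-1, -1, 0, 0, 0], [-1, -2, 0, 0, 0], [-1, -3, 0, 0, 0]])

```text
time: 15.72
tool_pos: [0.5879, 0.1218, 0.0491]
ee_rot: [3.141, 0.0, 0.066]
wrist_force: [-0.0, -0.7, -0.9]
width: 0.0114
```

```bash
python3 o.py
```

```text
15.78 [0.5877 0.1218 0.0491] sawarm x,y mm [101.    0.4] yaw 3.76 [-0.3 -0.7 -1.6] [-0.07  0.    0.12] 0.0118
15.82 [0.5877 0.1218 0.0491] sawarm x,y mm [100.9   0.4] yaw 3.76 [ 0.4 -0.5 -1.4] [-0.1  -0.02  0.06] 0.0114
```

>>> step_arm(series=[[-1, -1, 0, 0, 0], [-1, -2, 0, 0, 0], [-1, -2, 0, 0, 0]])

```text
time: 16.2
tool_pos: [0.5858, 0.1218, 0.0492]
ee_rot: [3.141, 0.0, 0.066]
wrist_force: [0.3, -1.2, -0.2]
width: 0.0115
```

```bash
python3 o.py
```

```text
16.25 [0.5858 0.1218 0.0492] sawarm x,y mm [99.1  0.5] yaw 3.76 [ 0.8 -0.9 -1.3] [-0.13 -0.07  0.11] 0.0115
16.3 [0.5858 0.1218 0.0491] sawarm x,y mm [99.1  0.5] yaw 3.76 [-0.2 -0.4 -1.5] [-0.2  -0.04  0.13] 0.012
```

>>> step_arm(series=[[-1, -1, 0, 0, 0], [-1, -2, 0, 0, 0], [-1, -2, 0, 0, 0]])

```text
time: 16.68
tool_pos: [0.5849, 0.1218, 0.0496]
ee_rot: [3.141, -0.002, 0.065]
wrist_force: [3.0, -0.8, -1.7]
width: 0.012
```

```bash
python3 o.py
```

```text
16.73 [0.585  0.1217 0.0496] sawarm x,y mm [98.2  0.5] yaw 3.75 [ 2.8 -0.3 -1. ] [-0.13 -0.72  0.11] 0.0114
16.77 [0.5849 0.1217 0.0496] sawarm x,y mm [98.2  0.5] yaw 3.75 [ 3.9 -1.3 -2.7] [-0.13 -0.82  0.08] 0.0118
```

Contact at x'≈98, which matches the pin rather than the cheek (≈103). I'll press on gently, and if it yields at 10–15 N it is the pin.

>>> step_arm(series=[[-1, -1, 0, 0, 0], [-1, -2, 0, 0, 0], [-1, -2, 0, 0, 0]])

```text
time: 17.15
tool_pos: [0.585, 0.1217, 0.0503]
ee_rot: [-3.142, -0.007, 0.065]
wrist_force: [8.0, -0.8, -2.4]
width: 0.0113
```

```bash
python3 o.py
```

```text
17.2 [0.585  0.1217 0.0503] sawarm x,y mm [98.2  0.5] yaw 3.75 [ 7.1 -0.4 -2.1] [-0.08 -1.5   0.12] 0.0116
17.25 [0.585  0.1218 0.0503] sawarm x,y mm [98.2  0.6] yaw 3.75 [ 8.2 -0.7 -2.2] [-0.06 -1.5   0.03] 0.0118
```

>>> step_arm(series=[[-1, -1, 0, 0, 0], [-1, -2, 0, 0, 0], [-1, -2.5, 0, 0, 0], [-1, -2.5, 0, 0, 0]])

```text
time: 17.75
tool_pos: [0.5842, 0.1217, 0.0509]
ee_rot: [-3.141, -0.011, 0.065]
wrist_force: [11.8, -0.1, -2.1]
width: 0.0116
```

```bash
python3 o.py
```

```text
17.8 [0.5842 0.1217 0.0509] sawarm x,y mm [97.5  0.5] yaw 3.74 [10.9 -0.3 -2.8] [ 0.   -2.12  0.08] 0.0118
17.85 [0.5842 0.1217 0.0509] sawarm x,y mm [97.5  0.5] yaw 3.74 [11.9 -0.8 -3.2] [-0.05 -2.1   0.04] 0.0118
```

>>> step_arm(series=[[-1, -1, 0, 0, 0], [-1, -2, 0, 0, 0], [-1, -3, 0, 0, 0], [-1, -4, 0, 0, 0], [-1, -4, 0, 0, 0]])

```text
time: 18.48
tool_pos: [0.5805, 0.1214, 0.051]
ee_rot: [-3.142, -0.012, 0.065]
wrist_force: [11.1, -0.4, -3.0]
width: 0.0118
```

```bash
python3 o.py
```

```text
18.52 [0.5805 0.1214 0.051 ] sawarm x,y mm [93.8  0.5] yaw 3.74 [11.6 -1.  -2.8] [-0.02 -2.23  0.05] 0.0114
18.57 [0.5805 0.1214 0.051 ] sawarm x,y mm [93.8  0.4] yaw 3.74 [10.6 -0.6 -3.3] [ 0.   -2.22  0.02] 0.0118
```

>>> step_arm(series=[[-1, -1, 0, 0.5, 0], [-1, -2, 0, 1, 0], [-1, -3, 0, 1, 0], [-1, -4, 0, 1, 0], [-1, -5, 0, 1, 0], [-1, -6, 0, 1, 0], [-1, -7, 0, 1, 0], [-1, -8, 0, 1, 0], [-1, -9, 0, 1, 0]])

```text
time: 19.7
tool_pos: [0.5723, 0.1208, 0.0506]
ee_rot: [3.142, -0.014, 0.065]
wrist_force: [11.7, 0.2, -2.5]
width: 0.0116
```

```bash
python3 o.py; python3 - <<'E'
from h import *
s=cams.snapshot("scene"); save(s,"s7.png",(270,80,410,185),5.7)
E
```

```text
19.75 [0.5721 0.1208 0.0506] sawarm x,y mm [85.4  0.4] yaw 3.74 [12.4 -0.5 -1.4] [-0.05 -2.24  0.09] 0.0115
19.8 [0.5721 0.1207 0.0506] sawarm x,y mm [85.4  0.4] yaw 3.73 [12.  -1.2 -3.3] [-0.   -2.22 -0.01] 0.0117
```

View pics/s7.png

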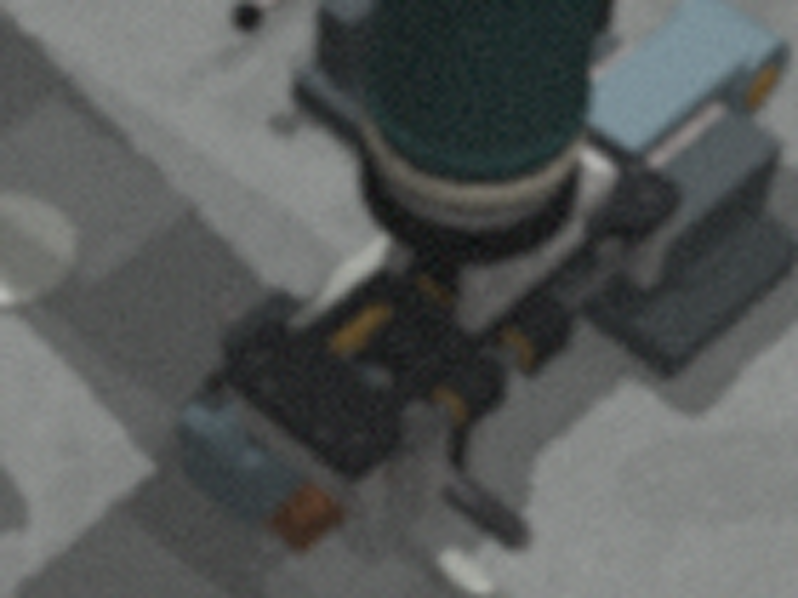

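The gripper hides the bracket and only the drift's tail shows, at (485,515). The force is steady at 12 N, so I keep pushing.

>>> step_arm(series=[[-1, -1, 0, 0.5, 0], [-1, -2, 0, 0.5, 0], [-1, -3, 0, 0.5, 0], [-1, -4, 0, 0.5, 0], [-1, -5, 0, 0.5, 0], [-1, -6, 0, 0.5, 0], [-1, -7, 0, 0.5, 0], [-1, -8, 0, 0.5, 0], [-1, -9, 0, 0.5, 0], [-1, -10, 0, 0.5, 0]])

```text
time: 21.1
tool_pos: [0.5626, 0.12, 0.0504]
ee_rot: [3.141, -0.014, 0.065]
wrist_force: [12.8, -0.6, -1.1]
width: 0.0118
```

```bash
python3 o.py
```

```text
21.15 [0.5625 0.12   0.0504] sawarm x,y mm [75.7  0.3] yaw 3.73 [12.9 -0.8 -1.3] [-0.15 -2.35  0.05] 0.0121
21.2 [0.5625 0.12   0.0504] sawarm x,y mm [75.7  0.3] yaw 3.73 [12.6 -0.7 -1.4] [-0.09 -2.28  0.06] 0.0117
```

>>> step_arm(series=[[-1, -1, 0, 0, 0], [-1, -2, 0, 0, 0], [-1, -3, 0, 0, 0]])

```text
time: 21.58
tool_pos: [0.5597, 0.1198, 0.0504]
ee_rot: [3.141, -0.014, 0.065]
wrist_force: [13.0, -0.3, -2.1]
width: 0.0115
```

```bash
python3 o.py
```

```text
21.62 [0.5595 0.1198 0.0504] sawarm x,y mm [72.7  0.3] yaw 3.72 [12.9 -1.3 -2. ] [-0.1  -2.31  0.03] 0.0115
21.68 [0.5596 0.1198 0.0504] sawarm x,y mm [72.7  0.3] yaw 3.73 [12.3 -1.7 -1.2] [-0.11 -2.29  0.06] 0.0114
```

>>> step_arm(series=[[-1, -1, 0, 0, 0], [-1, -2, 0, 0, 0], [-1, -2, 0, 0, 0]])

```text
time: 22.05
tool_pos: [0.5585, 0.1196, 0.0505]
ee_rot: [3.141, -0.016, 0.065]
wrist_force: [14.6, -0.1, -3.0]
width: 0.0116
```

```bash
python3 o.py
```

```text
22.1 [0.5585 0.1197 0.0505] sawarm x,y mm [71.6  0.2] yaw 3.72 [15.5 -0.4 -2.9] [-0.1  -2.7  -0.01] 0.0114
22.15 [0.5585 0.1197 0.0505] sawarm x,y mm [71.7  0.2] yaw 3.72 [14.6  0.1 -2.9] [-0.07 -2.66 -0.01] 0.0115
```

>>> step_arm(series=[[-1, -1, 0, 0, 0], [-1, -2, 0, 0, 0], [-1, -2, 0, 0, 0]])

```text
time: 22.52
tool_pos: [0.5585, 0.1196, 0.0509]
ee_rot: [3.141, -0.021, 0.065]
wrist_force: [19.1, -0.1, -4.3]
width: 0.0117
```

```bash
python3 o.py
```

```text
22.57 [0.5586 0.1197 0.0509] sawarm x,y mm [71.8  0.2] yaw 3.71 [18.7  0.2 -5.5] [ 0.02 -3.49  0.01] 0.0117
22.62 [0.5586 0.1196 0.0509] sawarm x,y mm [71.8  0.2] yaw 3.71 [18.4 -0.7 -5.1] [-0.05 -3.47 -0.02] 0.0118
```

Solid stop at 19 N: the shoulder is on the cheek. Now I withdraw along the axis.

>>> step_arm(series=[[-1, 4, 0, -0.7, 0], [-1, 8, 0, -1.5, 0], [-1, 14, 0, -1.5, 0], [-1, 22, 0, -1.5, 0], [-1, 30, 0, -1.5, 0], [-1, 40, 0, -1.5, 0], [-1, 52, 0, -1.5, 0], [-1, 64, 0, -1.5, 0], [-1, 70, 0, -1.5, 0], [-1, 70, 0, -1.5, 0]])

```text
time: 23.88
tool_pos: [0.6198, 0.1242, 0.049]
ee_rot: [-3.142, 0.0, 0.066]
wrist_force: [1.2, -1.0, -1.3]
width: 0.0115
```

```bash
python3 o.py;  python3 - <<'E'
from h import *
for p in ([.63,.12,.14],[0.5261,-0.3792,0.14],[0.5261,-0.3792,-0.0035]): print(row(p,1.36))
E
```

```text
23.93 [0.6194 0.1241 0.049 ] sawarm x,y mm [132.7   0.6] yaw 3.76 [ 0.1 -0.1 -1.5] [0.09 0.01 0.01] 0.0114
23.98 [0.6192 0.1241 0.049 ] sawarm x,y mm [132.5   0.7] yaw 3.76 [ 0.2 -1.3 -0.2] [ 0.04 -0.05 -0.  ] 0.0117
[ 10.5   4.8 -91.    2.4]
[-125.9  496.1  -91.     2.4]
[-125.9  496.1   52.5    2.4]
```

>>> step_arm(series=[[-1, 0, 0, -45, 0], [-1, 0, 0, -91, 0], [-1, -5, 50, -91, 1], [-1, -20, 110, -91, 2.4], [-1, -35, 170, -91, 2.4], [-1, -50, 230, -91, 2.4], [-1, -65, 290, -91, 2.4], [-1, -80, 350, -91, 2.4], [-1, -95, 410, -91, 2.4], [-1, -110, 460, -91, 2.4], [-1, -126, 496, -91, 2.4], [-1, -126, 496, -50, 2.4], [-1, -126, 496, 0, 2.4], [-1, -126, 496, 30, 2.4], [-1, -126, 496, 30, 2.4]])

```text
time: 25.85
tool_pos: [0.5237, -0.377, 0.0155]
ee_rot: [-3.136, 0.006, 0.024]
wrist_force: [-0.4, 0.3, -1.7]
width: 0.0117
```

```bash
python3 o.py;  python3 - <<'E'
from h import *
print(row([0.5261,-0.3792,-0.0035],1.36))
E
```

```text
25.9 [ 0.5254 -0.3784  0.0184] sawarm x,y mm [   5.6 -494.6] yaw 1.36 [-0.4 -0.1 -0.1] [0.06 0.03 0.01] 0.0117
25.95 [ 0.5266 -0.3794  0.0205] sawarm x,y mm [   6.8 -495.7] yaw 1.36 [ 1.1 -0.  -0.2] [ 0.01 -0.03  0.03] 0.0119
[-0.5 -0.2 24.   0. ]
```

>>> step_arm(series=[[-1, -0.5, 0, 8, 0], [-1, -0.5, 0, 15, 0], [-1, -0.5, 0, 20, 0], [-1, -0.5, 0, 22.5, 0], [-1, -0.5, 0, 22.5, 0]])

```text
time: 26.58
tool_pos: [0.5257, -0.3792, -0.0034]
ee_rot: [3.141, -0.0, 0.024]
wrist_force: [-0.0, -1.2, -1.6]
width: 0.0117
```

```bash
python3 o.py
```

```text
26.62 [ 0.5257 -0.3792 -0.0033] sawarm x,y mm [   5.9 -495.4] yaw 1.36 [ 0.2 -0.7 -1.5] [ 0.02  0.03 -0.01] 0.0118
26.68 [ 0.5258 -0.3792 -0.0032] sawarm x,y mm [   5.9 -495.4] yaw 1.36 [-0.4 -0.  -0. ] [ 0.06 -0.02  0.  ] 0.0115
```

>>> step_arm(series=[[-0.1, 0, 0, 0, 0], [-0.1, 0, 0, 0, 0], [-0.1, 0, 0, 0, 0], [-0.1, 0, 0, 0, 0], [-0.1, 0, 0, -10, 0], [-0.1, 0, 0, -50, 0], [-0.1, 0, 0, -110, 0], [-0.1, 0, 0, -160, 0], [-0.1, 0, 0, -175, 0], [-0.1, 0, 0, -175, 0]])

```text
time: 27.92
tool_pos: [0.5261, -0.3794, 0.1729]
ee_rot: [3.14, -0.002, 0.024]
wrist_force: [-0.4, 0.5, -0.5]
width: 0.0422
```

```bash
python3 - <<'E'
from h import *
s=cams.snapshot("wrist"); save(s,"w8.png")
for r in models.pinpoint(s,"drift_grip")[:2]: print(np.round(r["position"],4),round(r["p"],2))
o=robot.get_obs();print(o["time"],o["tool_pos"],o["width"],row([.4834,.173,.17],93.8))
E
```

```text
[ 0.5267 -0.381   0.0369] 0.66
28.025 [ 0.5247797  -0.37839104  0.16907801] 0.04227759363495995 [ -28.3 -552.2   -0.9  -92.4]
```

View pics/w8.png

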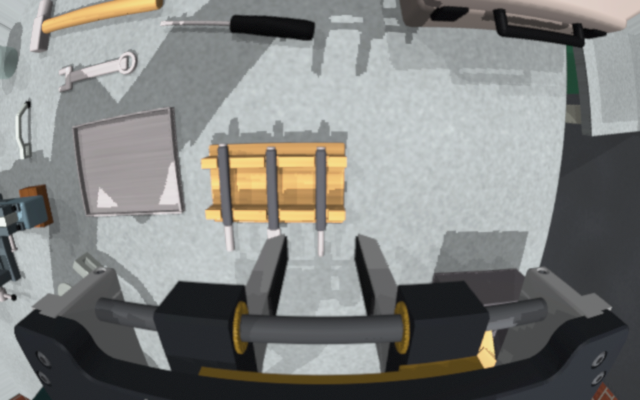

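The drift lies in its notch again, at (320,185), with the other tools unmoved. On to the lever.

>>> step_arm(series=[[-0.1, 0, -50, -1, -10], [-0.1, -5, -110, -1, -20], [-0.1, -8, -170, -1, -30], [-0.1, -10, -230, -1, -40], [-0.1, -15, -290, -1, -50], [-0.1, -18, -350, -1, -60], [-0.1, -20, -410, -1, -70], [-0.1, -24, -470, -1, -80], [-0.1, -28, -520, -1, -90], [-0.1, -28, -552, -1, -92.4], [-0.1, -28, -552, -1, -92.4], [-0.1, -28, -552, -1, -92.4]])

```text
time: 29.52
tool_pos: [0.4838, 0.1712, 0.1707]
ee_rot: [-3.138, 0.001, 1.636]
wrist_force: [0.2, 0.1, 0.5]
width: 0.0423
```

```bash
python3 - <<'E'
from h import *
for i in range(2): s=cams.snapshot("wrist")
for l in("lever_grip","lever"):
  for r in models.pinpoint(s,l)[:4]: print(l,np.round(r["position"],4),round(r["p"],2))
o=robot.get_obs();print(o["time"],o["tool_pos"],o["ee_rot"],o["width"],row([.4834,.173,.0702],93.8))
E
```

```text
lever_grip [0.4843 0.1706 0.1088] 0.83
lever_grip [0.6306 0.1236 0.0255] 0.62
lever [ 0.5904  0.133  -0.0015] 0.84
lever [0.4899 0.1136 0.0722] 0.76
lever [0.7825 0.0181 0.0091] 0.63
29.725 [0.48464348 0.17089457 0.17233457] [-3.14104087e+00  4.20424994e-04  1.63429965e+00] 0.04240360747335993 [  2.2  -1.1 102.1  -0.2]
```

Well centred. I descend and grip.

>>> step_arm(series=[[-0.1, 1, -0.5, 45, 0], [-0.1, 1, -0.5, 80, 0], [-0.1, 1, -0.5, 95, 0], [-0.1, 1, -0.5, 102, 0], [-0.1, 1, -0.5, 102, 0], [-1, 1, -0.5, 102, 0], [-1, 1, -0.5, 102, 0], [-1, 1, -0.5, 102, 0], [-1, 1, -0.5, 102, 0], [-1, 1, -0.5, 102, 0], [-1, 1, -0.5, 102, 0]])

```text
time: 31.1
tool_pos: [0.4843, 0.1732, 0.0712]
ee_rot: [3.141, -0.0, 1.636]
wrist_force: [-0.8, -0.5, 3.2]
width: 0.0138
```

```bash
python3 o.py
```

```text
31.15 [0.4843 0.1731 0.0712] sawarm x,y mm [ 1.2 58.5] yaw 93.76 [-0.2 -0.8  3.7] [-0.   -0.01  0.02] 0.0135
31.2 [0.4843 0.1731 0.0712] sawarm x,y mm [ 1.2 58.5] yaw 93.76 [-0.4  0.6  3.8] [-0.04  0.02 -0.03] 0.0136
```

>>> step_arm(series=[[-1, 0, 0, -3, 0], [-1, 0, 0, -6, 0], [-1, 0, 0, -10, 0], [-1, 0, 0, -10, 0]])

```text
time: 31.7
tool_pos: [0.4842, 0.173, 0.0809]
ee_rot: [3.141, -0.0, 1.636]
wrist_force: [-0.1, 0.9, -0.9]
width: 0.0137
```

```bash
python3 o.py
```

```text
31.75 [0.4841 0.173  0.0808] sawarm x,y mm [ 1.  58.4] yaw 93.76 [ 0.7  0.3 -2.2] [ 0.02 -0.09 -0.04] 0.0137
31.8 [0.484  0.173  0.0806] sawarm x,y mm [ 0.9 58.4] yaw 93.76 [ 0.4 -0.5 -1.1] [-0.01 -0.07 -0.04] 0.0136
```

>>> step_arm(series=[[-1, 0, 0, -25, 0], [-1, 0, 0, -55, 0], [-1, 0, 0, -80, 0], [-1, -40, 8, -80, 0], [-1, -90, 16, -80, 0], [-1, -145, 25, -80, 0], [-1, -200, 35, -80, 0], [-1, -245, 43, -80, 0], [-1, -271, 48, -80, 0], [-1, -271, 48, -80, 0], [-1, -271, 48, -80, 0]])

```text
time: 33.17
tool_pos: [0.5494, -0.0935, 0.1604]
ee_rot: [-3.141, -0.001, 1.637]
wrist_force: [0.5, -0.2, -1.7]
width: 0.0136
```

```bash
python3 - <<'E'
from h import *
s=cams.snapshot("top")
for l in("tray","lever_grip","lever"):
  for r in models.pinpoint(s,l)[:4]: print(l,np.round(r["position"],4),round(r["p"],2))
s=cams.snapshot("wrist"); save(s,"w9.png")
for l in("tray","lever_grip","lever"):
  for r in models.pinpoint(s,l)[:4]: print(l,np.round(r["position"],4),round(r["p"],2))
o=robot.get_obs();print(o["time"],o["tool_pos"],o["ee_rot"],o["width"],row([.550,-.094,.001],93.8))
E
```

```text
tray [ 0.5521 -0.105   0.003 ] 0.95
lever_grip [0.6303 0.125  0.0306] 0.5
lever [ 0.5836  0.1285 -0.0023] 0.63
lever [ 0.3856 -0.0065  0.0009] 0.49
tray [ 0.5482 -0.1016 -0.0015] 0.63
tray [ 0.7292 -0.267   0.001 ] 0.57
lever_grip [0.6342 0.1263 0.0275] 0.89
lever_grip [ 0.5482 -0.0944  0.1971] 0.88
lever_grip [ 0.3477 -0.0606  0.0482] 0.75
lever_grip [ 0.7277 -0.2667  0.0036] 0.16
lever [ 0.5551 -0.1502  0.1584] 0.93
lever [ 0.5883  0.1331 -0.0019] 0.73
lever [ 0.3835 -0.0021 -0.0012] 0.72
33.575 [ 0.5496491  -0.09371371  0.16081994] [3.14135479e+00 1.39995489e-04 1.63721672e+00] 0.013883920010139912 [ -0.3   0.3 159.8   0. ]
```

View pics/w9.png

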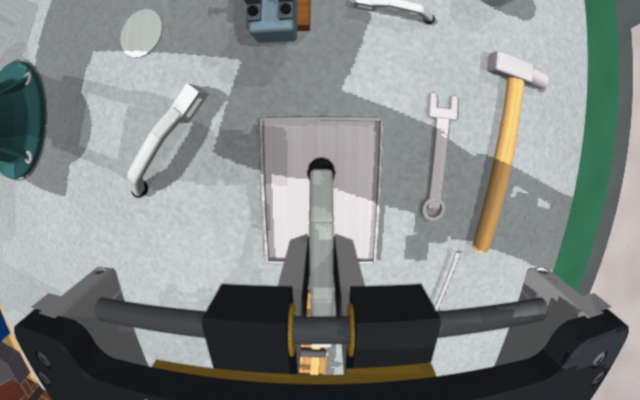

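The lever hangs level over the tray, foot at (320,165), with the tray spanning (262–382, 118–262). I lower it.

>>> step_arm(series=[[-1, -2, 0, 50, 0], [-1, -2, 0, 100, 0], [-1, -2, 0, 135, 0], [-1, -2, 0, 152, 0], [-1, -2, 0, 157, 0], [-1, -2, 0, 160, 0], [-1, -2, 0, 161, 0], [-1, -2, 0, 161, 0]])

```text
time: 34.58
tool_pos: [0.5506, -0.0965, 0.0008]
ee_rot: [3.14, 0.001, 1.636]
wrist_force: [0.6, 0.5, -1.2]
width: 0.0139
```

```bash
python3 o.py
```

```text
34.62 [ 0.5504 -0.0964  0.0006] sawarm x,y mm [  49.3 -214.9] yaw 93.76 [ 0.1  0.9 -1.9] [ 0.03 -0.07 -0.02] 0.0137
34.67 [ 5.503e-01 -9.640e-02  5.000e-04] sawarm x,y mm [  49.2 -214.8] yaw 93.76 [-0.3  0.6 -0.9] [-0.08 -0.05  0.07] 0.014
```

Another 1.5 mm, then release and rise.

>>> step_arm(series=[[-1, 0, 0, 1, 0], [-1, 0, 0, 1.5, 0], [-1, 0, 0, 1.5, 0]])

```text
time: 35.05
tool_pos: [0.5502, -0.0964, -0.0008]
ee_rot: [3.141, 0.001, 1.636]
wrist_force: [-3.0, -0.4, 5.3]
width: 0.0135
```

```bash
python3 o.py
```

```text
35.1 [ 0.5502 -0.0963 -0.0008] sawarm x,y mm [  49.1 -214.8] yaw 93.76 [-2.2  0.   5.7] [ 0.16  0.3  -0.01] 0.0135
35.15 [ 0.5502 -0.0964 -0.0008] sawarm x,y mm [  49.1 -214.8] yaw 93.76 [-3.  -0.2  5.9] [0.05 0.34 0.01] 0.0137
```

Seated with 5.5 N on the floor. Release.

>>> step_arm(series=[[-0.3, 0, 0, 0, 0], [-0.3, 0, 0, 0, 0], [-0.3, 0, 0, 0, 0], [-0.3, 0, 0, 0, 0], [-0.3, 0, 0, 0, 0], [-0.3, 0, 0, -10, 0], [-0.3, 0, 0, -40, 0], [-0.3, 0, 0, -90, 0], [-0.3, 0, 0, -140, 0], [-0.3, 0, 0, -190, 0], [-0.3, -50, -60, -200, 0], [-0.3, -60, -120, -200, 0], [-0.3, -60, -170, -200, 0], [-0.3, -60, -170, -200, 0], [-0.3, -60, -170, -200, 0]])

```text
time: 37.02
tool_pos: [0.3848, -0.1674, 0.1992]
ee_rot: [3.139, 0.001, 1.636]
wrist_force: [0.1, 0.2, 0.5]
width: 0.0329
```

```bash
python3 o.py; python3 - <<'E'
from h import *
s=cams.snapshot("scene"); save(s,"s10.png",(110,80,450,335),2.3)
for l in("lever_grip","lever","drift_grip","drift_big_grip","chisel_grip","tray"):
  for r in models.pinpoint(s,l)[:3]: print(l,np.round(r["position"],4),round(r["p"],2))
E
```

```text
37.08 [ 0.3852 -0.1673  0.1989] sawarm x,y mm [-120.3 -274.7] yaw 93.79 [-0.3 -0.1  0. ] [-0.05 -0.1   0.01] 0.033
37.12 [ 0.3853 -0.1673  0.1986] sawarm x,y mm [-120.1 -274.6] yaw 93.81 [0.7 0.4 0.5] [-0.03 -0.11  0.02] 0.0328
lever_grip [ 0.5518 -0.0991  0.0398] 0.94
lever_grip [ 0.3463 -0.0613  0.0473] 0.66
lever_grip [0.6285 0.1278 0.0258] 0.64
lever [ 0.5535 -0.1545  0.0028] 0.82
lever [ 0.3845  0.0006 -0.0022] 0.6
lever [ 0.5869  0.1309 -0.0011] 0.49
drift_grip [ 0.5241 -0.3771  0.0376] 0.73
drift_grip [ 0.5503 -0.1006  0.0372] 0.42
drift_big_grip [ 0.5243 -0.2671  0.0316] 0.54
chisel_grip [ 0.526  -0.3207  0.0365] 0.83
tray [ 5.510e-01 -1.003e-01  5.000e-04] 0.62
```

View pics/s10.png

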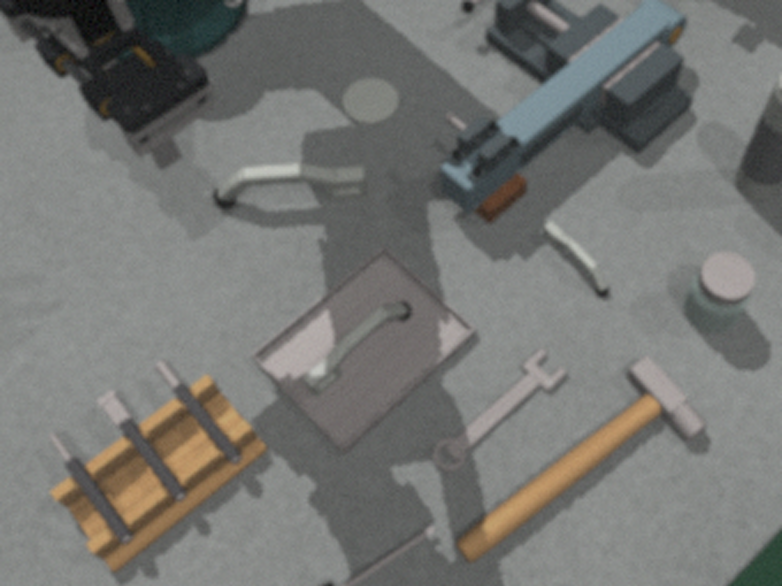

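The lever lies in the tray at (360,345). The drift is back in its notch (90,490), the pin stands out on the robot side (458,122), and everything else is in place. Handing in.

```bash
python3 -c "
from bench import robot
print(robot.close_job())"
```

```text
the job is handed in; nothing more can be done
None
```

The lever is free and lying in the parts tray, and the thin-nosed drift is back in the notch it started in. I handed the job in at about 37 s of the 72 s allowed.

- **Pin:** it yielded at about 11 to 13 N. I pushed until the drift's shoulder stopped solidly on the cheek; the highest reading was about 19 N. The drift travelled about 26.5 mm, which fits a pin already about 1 mm in at the start.
- **Lever:** it lifted out with no resistance and was set down in the tray with about 5.5 N on the floor.
- **Last checks:** the final camera picture shows the lever well inside the tray and the pin standing out on the robot side. The three tools are in their notches and the look-alikes undisturbed, and the gripper is clear of everything.

**What disagreed or failed:**
- The real fingertips sit about 21 to 25 mm above the reported TCP. Because of this, two early grasps closed on nothing, just above the drift; it was not disturbed. I corrected for the offset from then on.
- The measured height was up to 2 mm off the commanded value, so I corrected it from the readings before entering the bore.
- During the push the gripper hid the bracket. The shoulder meeting the cheek was judged by force and position, and the picture afterwards agrees.

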